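# Kit the cut rails in the rack by length

### The arm

A 6-joint arm with a two-finger parallel gripper is mounted at the origin on the work surface. World frame = base frame: x ahead of the robot, y to its left, z up, the work surface at z = 0. Lengths are in mm, angles in rad, forces in N, time in s.
With the tool pointing down it reaches from about 275 to 750 mm from the base axis. Payload 10.2 kg.
Tool frame: the origin (TCP) lies where the fingers leave the gripper's body, on its centre line; the fingertips stand 73 mm ahead of it and the grasp point (between the pads) lies 54 mm ahead of it (ctrl.tip_extent is the z of the fingertips in the tool frame, in mm); z points along the fingers, y is the line along which they close (so a half turn about z gives the same grasp; the last joint's range is limited). The gripper opens to 85 mm and grips with 20 to 120 N. Pads are 22 mm wide; open, the fingers measure 114 mm over their backs; the gripper's body (76 mm by 85 mm) begins 54 mm behind the grasp point. The pads swing forward as they close: fully open they stand 13 mm farther back than shut.
Start: joints at [1.036, 0.313, 1.498, -0, 1.331, -0.223], TCP at [161.069, 499.689, 303.894] pointing down, gripper open.
Joint ranges: [-2.94, 2.94], [-0.97, 2.17], [0.19, 2.56], [-1.23, 4.37], [0.02, 3.11], [-2.88, 2.88]. Speed limits (rad/s): [2.39, 2.39, 3.01, 3.14, 3.14, 3.14].

### API

Orientations are given as a unit quaternion [w, x, y, z].
In Python, from rig import readout, cams, order, ctrl gives the robot as it stands.
- The arm moves only by the tool step_hand, called after "Emit:" in YAML: its name, and indented under it one key for each argument. Schema: {"type":"object","properties":{"increments":{"type":"array","items":{"type":"array","prefixItems":[{"type":"array","items":{"type":"number"},"minItems":3,"maxItems":3},{"type":"array","items":{"type":"number"},"minItems":3,"maxItems":3}],"minItems":2,"maxItems":2},"minItems":1,"maxItems":8},"finger_gap":{"type":"number"},"clamp_n":{"type":"number"},"only":{"type":"string"},"quiet":{"type":"boolean"},"lines":{"type":"string"}},"required":["increments"],"additionalProperties":false}. increments is a list of rows, 1 to 8 of them, each written [[dx, dy, dz], [rx, ry, rz]]: dx, dy, dz in units of 50 mm, then a rotation vector rx, ry, rz in rad; each row is the pose to reach, as a shift and turn from the pose commanded when the call began, along the tool's axes at that moment; what a row does not reach only later rows make up. A row lasts 1/10 s, in which the tool goes at most 50 mm and 0.15 rad, less where a joint would pass 70% of its speed; a pose out of reach is approached as far as the arm can. finger_gap is the opening from 0.0 (shut) to 1.0 (fully open), set as the call begins (left out keeps the last). The fingers move at their own pace and stop on an object; clamp_n is the grip in N (left out, the last holds). Time passes only in rows, so rows that do not move let the fingers close. The tool returns the time, the measured TCP pose, the force, the opening and the grip force at its end. only (a regular expression) keeps the lines of the reply that match it, lines (a string "A,B") keeps lines A to B, and quiet returns only ok. Input that does not fit is refused with a message, and nothing moves.
- readout.sense(): the state, without advancing time (a new reading comes with each control period).
- cams.capture(name): name is "scene" or "side" or "wrist"; returns (picture, depth): 400x640x3 uint8, red, green, blue; 400x640 float32, mm along the optical axis (not along the pixel's ray), 0 where there is no reading.
- cams.calibration(name): a dict with "fx", "fy", "cx", "cy" (pixels), "position" and "attitude" of the camera in the world. Camera axes: x right, y down, z forward; pixel columns grow to the right and rows downward; lengths in mm; the calibration is good to about 2 mm. A picture is of the moment at which its call begins: read the wrist's pose just before it. calibration takes no time and is no camera call; for the wrist camera it gives the pose at the moment of the call.
- order.finish_job(): hands the job in; it is judged then, once.
Trained networks look in the newest picture that a camera, given by its name, has taken for a name from the list of things; names that differ only in an ending like _2 or _b are one class to them, and where a whole thing is asked for, a point or a joint stands for the part that bears it (a point fixed in the world has none). Each returns a list of dicts, best first, with "p" (0 to 1); they miss things now and then, are a little off and sometimes report something else, mostly with a low value. They report only what shows in the picture. A call takes as long as a camera call. They do not tell look-alikes from the thing itself.
- cams.trace(target, camera): "pixels" (400x640 bool, what is visible of it) and "bbox" ([left, top, right, bottom] in pixels, round what is visible of it).
- cams.spot_point(target, camera): "uv" ([column, row] in pixels: a listed point, or the origin of a listed thing).
The state is a dict: "time_s": time; "joints": joint angles; "dq": joint speeds; "tau": joint torques, N m; "eef_pos": TCP position; "ee_rot": TCP orientation; "force": force on the tool from outside, world axes, zero at the start; "wrist_torque": the same for the moment, N m; "grip_width": opening from 0.0 (shut) to 1.0 (fully open); "grip_force": force on a finger pad.
Only numpy, scipy, OpenCV 4.12 (cv2) and the standard library are available. Lean on these libraries where they do the work, as an engineer would, in place of code of your own. Each camera call takes 0.05 s, during which the arm holds its last target. There are 200 camera calls.

### The job

Lay the four cut black rails in the rack for the frame assembler, one flat in each white channel in order of length: the longest next to the upright steel end plate, then shorter and shorter to the open end. Every rail lies along its channel, down on its floor, with its far end up to the back fence (at most a finger's width short of it), and the screw tub stays where it is.

Things in the scene. Friction and masses are not known exactly. Their poses are not given: they have to be found in the camera images.
- rail_160: The longest of four loose cut rails: black anodised aluminium square tube, 30 x 30 mm in section and 160 mm long, with raw silver cut ends, about 120 g (varies), lying on a red bench mat 4 mm thick. Origin at the middle of the tube (15 mm above what it lies on); x runs along its length, y across, z up. Both ends and all four sides are alike.
- rail_130: The second longest of four loose cut rails: black anodised aluminium square tube, 30 x 30 mm in section and 130 mm long, with raw silver cut ends, about 98 g (varies), lying on a red bench mat 4 mm thick. Origin at the middle of the tube (15 mm above what it lies on); x runs along its length, y across, z up. Both ends and all four sides are alike.
- rail_100: The third longest of four loose cut rails: black anodised aluminium square tube, 30 x 30 mm in section and 100 mm long, with raw silver cut ends, about 75 g (varies), lying on a red bench mat 4 mm thick. Origin at the middle of the tube (15 mm above what it lies on); x runs along its length, y across, z up. Both ends and all four sides are alike.
- rail_70: The shortest of four loose cut rails: black anodised aluminium square tube, 30 x 30 mm in section and 70 mm long, with raw silver cut ends, about 52 g (varies), lying on a red bench mat 4 mm thick. Origin at the middle of the tube (15 mm above what it lies on); x runs along its length, y across, z up. Both ends and all four sides are alike.
- bay_1: White nylon channel of the fixed rack, first from the left (+y) of four side by side, 70 mm apart in y. 165 mm long (x), 54 wide, 46 clear between side ribs 8 mm high. Origin under its centre, 37 mm above the bench; floor 8 mm above it (a rail in it has its centre 23 mm above). x points away from the robot to the back fence: near face at x = +85 mm, 20 mm higher than the floor.
- bay_2: White nylon channel of the fixed rack, second from the left of four side by side, 70 mm apart in y. 165 mm long (x), 54 wide, 46 clear between side ribs 8 mm high. Origin under its centre, 37 mm above the bench; floor 8 mm above it (a rail in it has its centre 23 mm above). x points away from the robot to the back fence: near face at x = +85 mm, 20 mm higher than the floor.
- bay_3: White nylon channel of the fixed rack, third from the left of four side by side, 70 mm apart in y. 165 mm long (x), 54 wide, 46 clear between side ribs 8 mm high. Origin under its centre, 37 mm above the bench; floor 8 mm above it (a rail in it has its centre 23 mm above). x points away from the robot to the back fence: near face at x = +85 mm, 20 mm higher than the floor.
- bay_4: White nylon channel of the fixed rack, last, at the right (-y) of four side by side, 70 mm apart in y. 165 mm long (x), 54 wide, 46 clear between side ribs 8 mm high. Origin under its centre, 37 mm above the bench; floor 8 mm above it (a rail in it has its centre 23 mm above). x points away from the robot to the back fence: near face at x = +85 mm, 20 mm higher than the floor.
- end_plate: Dark steel plate standing upright across one end of the row of channels, left or right (bolted on at either); fixed. 150 mm long (x), 14 mm thick (y), top 95 mm above the bench, its middle 67 mm beyond the centre line of the channel next to it. Origin on the bench under its middle. The other end of the rack is open, with only low black caps.
- screw_tub: Bystander: grey open tub full of screws, 130 x 100 mm and 50 mm high, 0.8 kg, loose on the bench at the left or right of the work. Origin at the centre of its underside. To be left where it is.
Mind the look-alikes: they are no part of the job. Leave any pink look-alike of the rail_130 alone.

How it is judged (in metres and radians):
At the end, for the whole second after the job is handed in: From the end plate on, the 160, 130, 100 and 70 mm rails lie in channels one to four: centre line within 11 mm of the channel's, on its floor (height within 5 mm), turned under 0.25 rad, far end at most 16 mm short of the back fence, released and at rest (((y of end_plate in the frame of bay_1 above 0 m and (x of rail_160 in the frame of bay_1 between -0.011 and 0.009 m and y of rail_160 in the frame of bay_1 between -0.011 and 0.011 m and z of rail_160 in the frame of bay_1 between 0.018 and 0.028 m and angle between the x axis of rail_160 and the x axis of bay_1, either way round below 0.25 rad) and (x of rail_130 in the frame of bay_2 between 0.004 and 0.024 m and y of rail_130 in the frame of bay_2 between -0.011 and 0.011 m and z of rail_130 in the frame of bay_2 between 0.018 and 0.028 m and angle between the x axis of rail_130 and the x axis of bay_2, either way round below 0.25 rad) and (x of rail_100 in the frame of bay_3 between 0.019 and 0.039 m and y of rail_100 in the frame of bay_3 between -0.011 and 0.011 m and z of rail_100 in the frame of bay_3 between 0.018 and 0.028 m and angle between the x axis of rail_100 and the x axis of bay_3, either way round below 0.25 rad) and (x of rail_70 in the frame of bay_4 between 0.034 and 0.054 m and y of rail_70 in the frame of bay_4 between -0.011 and 0.011 m and z of rail_70 in the frame of bay_4 between 0.018 and 0.028 m and angle between the x axis of rail_70 and the x axis of bay_4, either way round below 0.25 rad)) or (y of end_plate in the frame of bay_1 below 0 m and (x of rail_160 in the frame of bay_4 between -0.011 and 0.009 m and y of rail_160 in the frame of bay_4 between -0.011 and 0.011 m and z of rail_160 in the frame of bay_4 between 0.018 and 0.028 m and angle between the x axis of rail_160 and the x axis of bay_4, either way round below 0.25 rad) and (x of rail_130 in the frame of bay_3 between 0.004 and 0.024 m and y of rail_130 in the frame of bay_3 between -0.011 and 0.011 m and z of rail_130 in the frame of bay_3 between 0.018 and 0.028 m and angle between the x axis of rail_130 and the x axis of bay_3, either way round below 0.25 rad) and (x of rail_100 in the frame of bay_2 between 0.019 and 0.039 m and y of rail_100 in the frame of bay_2 between -0.011 and 0.011 m and z of rail_100 in the frame of bay_2 between 0.018 and 0.028 m and angle between the x axis of rail_100 and the x axis of bay_2, either way round below 0.25 rad) and (x of rail_70 in the frame of bay_1 between 0.034 and 0.054 m and y of rail_70 in the frame of bay_1 between -0.011 and 0.011 m and z of rail_70 in the frame of bay_1 between 0.018 and 0.028 m and angle between the x axis of rail_70 and the x axis of bay_1, either way round below 0.25 rad))) and linear speed of each of rail_160, rail_130, rail_100, rail_70 below 0.02 m/s and contact force between each of rail_160, rail_130, rail_100, rail_70 and the fingers below 0.1 N); the robot touches nothing.
It fails at once if the screw tub is shifted by more than 30 mm (distance of screw_tub from where it was at the start of the episode above 0.03 m).
It also fails if it takes over 96 s, if anything falls off the work surface, if the arm or the gripper's body presses on something with over 40 N, if the wrist force passes 120 N, or if a joint passes its speed limit or range.

## Working session

There is one attempt and no reset: what is moved stays moved. The work goes in short steps, Python scripts to look and compute and a tool call to move; the robot and the scene stay as the last step left them, time stands still between calls to the robot, and variables do not carry over. Pictures are saved under pics/ and viewed, at most 14 in all, crops included, and the job is handed in when it is done.

```bash
ls; mkdir -p pics
```

Create h.py:
```python
import numpy as np, cv2
from rig import readout, cams, order, ctrl
from scipy.spatial.transform import Rotation as R
def rot(q): return R.from_quat([q[1],q[2],q[3],q[0]])
def cloud(name,depth,cal):
    v,u=np.mgrid[0:400,0:640]; z=depth.astype(float)
    a=cal['attitude']; 
    P=np.stack([(u-cal['cx'])/cal['fx']*z,(v-cal['cy'])/cal['fy']*z,z],-1)
    M=rot(a).as_matrix() if np.size(a)==4 else np.array(a)
    W=P@M.T+np.array(cal['position']); W[z<=0]=np.nan
    return W
def save(n,im): cv2.imwrite('pics/'+n,im[:,:,::-1])
```

Run:
```python
from h import *
for n in ['scene','side']:
    c=cams.calibration(n); im,d=cams.capture(n); save(n+'0.png',im); np.savez(n+'0.npz',im=im,d=d); print(n,c)
s=readout.sense(); print(s)
```

```text
pics
scene {'fx': 413.3404805566809, 'fy': 413.3404805566809, 'cx': 321.3618948414037, 'cy': 201.77228905729675, 'position': array([1169.74926162,  824.28118017,  773.14006442]), 'attitude': array([-0.13189061,  0.24034032,  0.85824477, -0.43388629])}
side {'fx': 424.04772219791545, 'fy': 424.04772219791545, 'cx': 323.29138257224645, 'cy': 198.82811988411896, 'position': array([ 564.26480482, -990.65851123,  805.13747786]), 'attitude': array([-0.4539431 ,  0.89074809, -0.02040337,  0.0093381 ])}
{'time_s': 0.1, 'joints': array([ 1.03559670e+00,  3.13372925e-01,  1.49835177e+00, -1.11877372e-05,
        1.33097117e+00, -2.23388018e-01]), 'dq': array([-0.00151103, -0.00085809, -0.00243616, -0.00107605,  0.00107749,
       -0.00042927]), 'tau': array([ 2.36013766e-03, -4.12902868e+01, -2.60141283e+01, -1.53651076e-04,
        3.04971945e-03,  1.62304252e-05]), 'eef_pos': array([160.99450947, 499.55642171, 303.40657596]), 'ee_rot': array([-1.99193661e-04,  1.55273643e-01,  9.87871344e-01, -5.14413979e-04]), 'force': array([-1.27946295, -0.04610047,  0.18169224]), 'wrist_torque': array([ 0.01608499,  0.02556937, -0.04397227]), 'grip_force': 0.0, 'grip_width': 1.00258392004935}
```

View pics/scene0.png

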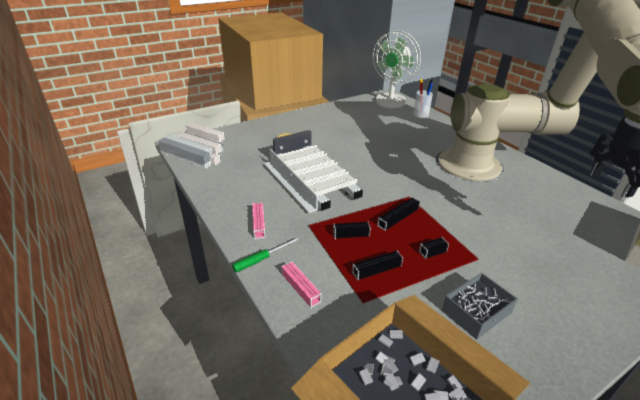

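View pics/side0.png

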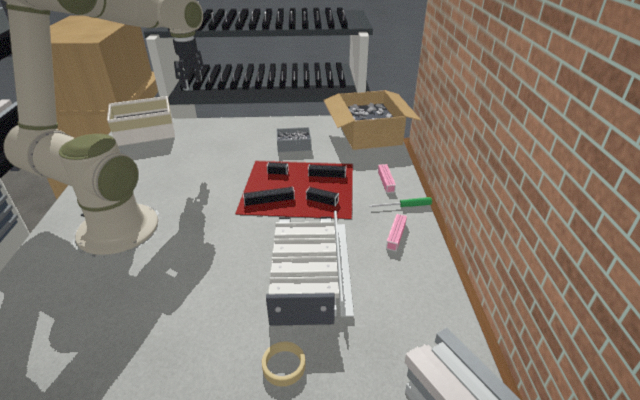

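The scene shows four black rails on the red mat: scene about (398,213), (350,229), (377,264), (433,248); side (270,198), (322,198), (327,173), (278,170). The pink ones lie off the mat (left alone). The end plate is at the −y end (side 302,308), so the 160 goes in bay_4 and the 70 in bay_1. The tub is at +y.

Add to h.py:
```python
def rails(n,im,d,zr=(27,42),box=(250,750,-150,350)):
    W=cloud(n,d,cams.calibration(n)); i=im.astype(int)
    m=(W[...,2]>zr[0])&(W[...,2]<zr[1])&(W[...,0]>box[0])&(W[...,0]<box[1])&(W[...,1]>box[2])&(W[...,1]<box[3])&(i.max(-1)<110)
    k,l=cv2.connectedComponents(m.astype(np.uint8)); out=[]
    for j in range(1,k):
        q=W[l==j]
        if len(q)<60: continue
        v,u=np.argwhere(l==j).mean(0)
        (c,s,a)=cv2.minAreaRect(q[:,:2].astype(np.float32))
        if s[0]<s[1]: s=s[::-1]; a+=90
        a=(a+90)%180-90
        out.append((np.round(c,1),np.round(s,1),round(a,1),round(np.median(q[:,2]),1),len(q),(int(u),int(v))))
    return out
```

Run:
```python
from h import *
for n in ['scene','side']:
    f=np.load(n+'0.npz'); im,d=f['im'],f['d']
    print(n)
    for r in rails(n,im,d): print(r)
    W=cloud(n,d,cams.calibration(n))
    for b in ['bay_1','bay_2','bay_3','bay_4','end_plate','screw_tub','rail_160','rail_130','rail_100','rail_70']:
        t=cams.trace(b,n)
        print(b,[(round(x['p'],2),x['bbox'],np.round(np.nanmedian(W[x['pixels']],0)).tolist()) for x in t[:5]])
# rack heightmap from side
f=np.load('side0.npz');W=cloud('side',f['d'],cams.calibration('side'))
for name,zr in [('floor',(41,48)),('rib',(50,56)),('fence',(60,68)),('plate',(85,99))]:
    m=(W[...,2]>zr[0])&(W[...,2]<zr[1])&(W[...,0]>300)&(W[...,0]<750)&(W[...,1]<0)&(W[...,1]>-600)
    q=W[m]; print(name,len(q),np.round(np.percentile(q,[2,50,98],axis=0)).tolist())
```

```text
scene
(array([641.9, -93.9]), array([104.1,   5.8]), -89.8, np.float64(34.6), 66, (305, 193))
(array([440.1, 117.5]), array([159.8,  34.6]), 11.3, np.float64(33.6), 374, (399, 209))
(array([609.5, 108.2]), array([97.8, 35. ]), -25.3, np.float64(33.5), 298, (351, 226))
(array([460.8, 283.6]), array([70.3, 33.7]), -5.9, np.float64(33.7), 228, (434, 243))
(array([631.6, 257. ]), array([128.8,  35.1]), -7.8, np.float64(33.7), 497, (377, 261))
bay_1 [(0.95, [291.5, 154.4, 333.4, 173.1], [553.0, -228.0, 46.0]), (0.89, [307.8, 174.7, 356.6, 194.4], [550.0, -88.0, 46.0]), (0.8, [277.9, 144.9, 324.3, 164.3], [550.0, -299.0, 46.0]), (0.76, [294.4, 162.5, 344.7, 184.6], [549.0, -159.0, 46.0])]
bay_2 [(0.95, [291.5, 154.4, 333.4, 173.1], [553.0, -228.0, 46.0]), (0.89, [307.8, 174.7, 356.6, 194.4], [550.0, -88.0, 46.0]), (0.8, [277.9, 144.9, 324.3, 164.3], [550.0, -299.0, 46.0]), (0.76, [294.4, 162.5, 344.7, 184.6], [549.0, -159.0, 46.0])]
bay_3 [(0.95, [291.5, 154.4, 333.4, 173.1], [553.0, -228.0, 46.0]), (0.89, [307.8, 174.7, 356.6, 194.4], [550.0, -88.0, 46.0]), (0.8, [277.9, 144.9, 324.3, 164
[... 4069 characters left out ...]
0, 99.0, 31.0]), (0.64, [269.3, 164.2, 291.0, 175.9], [461.0, 271.0, 29.0])]
rail_70 [(0.79, [305.3, 163.1, 348.3, 177.6], [631.0, 246.0, 29.0]), (0.79, [377.0, 162.3, 396.3, 193.5], [828.0, 189.0, 29.0]), (0.71, [245.6, 185.2, 296.3, 207.4], [434.0, 106.0, 30.0]), (0.64, [306.2, 185.5, 342.1, 203.9], [607.0, 99.0, 31.0]), (0.64, [269.3, 164.2, 291.0, 175.9], [461.0, 271.0, 29.0])]
floor 3335 [[470.0, -373.0, 42.0], [549.0, -217.0, 45.0], [629.0, -67.0, 48.0]]
rib 977 [[470.0, -374.0, 50.0], [553.0, -204.0, 53.0], [634.0, -63.0, 56.0]]
fence 354 [[473.0, -526.0, 60.0], [613.0, -370.0, 65.0], [747.0, -55.0, 68.0]]
plate 564 [[469.0, -522.0, 86.0], [543.0, -370.0, 94.0], [748.0, -359.0, 97.0]]
```

Run:
```python
from h import *
for n in ['side','scene']:
    f=np.load(n+'0.npz');W=cloud(n,f['d'],cams.calibration(n))
    box=(W[...,0]>430)&(W[...,0]<670)&(W[...,1]<-30)&(W[...,1]>-385)
    # fence: z 60..70 band, not plate
    m=box&(W[...,2]>59)&(W[...,2]<72)&(W[...,0]>600)&(W[...,1]>-355); q=W[m]
    if len(q)>20:
        for lo in range(-350,-40,50):
            k=q[(q[:,1]>=lo)&(q[:,1]<lo+50)]
            if len(k): print(n,'fence',lo,len(k),np.round(np.percentile(k[:,0],[2,50,98]),1),np.round(np.median(k[:,2]),1))
    m=box&(W[...,2]>50)&(W[...,2]<58)&(W[...,1]>-350)
    q=W[m]
    for x0 in (470,510,550,590):
        k=q[(q[:,0]>=x0)&(q[:,0]<x0+40)]
        h,e=np.histogram(k[:,1],bins=np.arange(-350,-40,4))
        print(n,'ribs',x0,[(int(a),int(b)) for a,b in zip(e,h) if b>4])
    m=box&(W[...,2]>40)&(W[...,2]<50);q=W[m]
    for lo in range(-350,-50,40):
        k=q[(q[:,1]>=lo)&(q[:,1]<lo+40)]
        print(n,'floor xends',lo,np.round(np.percentile(k[:,0],[0.5,99.5]),1) if len(k) else '')
    m=box&(W[...,2]>75)&(W[...,2]<100);q=W[m]; print('plate',cv2.minAreaRect(q[:,:2].astype(np.float32)))
```

```text
side fence -350 34 [631.2 632.9 635.2] 65.3
side fence -300 28 [632.1 634.1 636.5] 64.8
side fence -250 25 [633.2 635.2 637.5] 65.6
side fence -200 24 [634.2 636.4 638.9] 65.4
side fence -150 21 [635.6 637.5 640. ] 65.2
side fence -100 18 [636.6 638.3 640.6] 65.6
side fence -50 6 [638.6 639.1 641.4] 65.4
side ribs 470 [(-278, 16), (-274, 22), (-258, 15), (-254, 19), (-206, 24), (-202, 5), (-186, 15), (-138, 14), (-134, 9), (-118, 12), (-114, 13), (-70, 5), (-66, 16), (-62, 6)]
side ribs 510 [(-278, 23), (-274, 12), (-258, 20), (-254, 12), (-210, 7), (-206, 20), (-190, 7), (-186, 21), (-182, 7), (-138, 17), (-134, 11), (-118, 13), (-114, 7), (-70, 6), (-66, 14)]
side ribs 550 [(-278, 23), (-258, 21), (-210, 16), (-206, 15), (-190, 8), (-186, 18), (-138, 19), (-134, 11), (-118, 13), (-114, 14), (-70, 14), (-66, 10)]
side ribs 590 [(-326, 5), (-278, 24), (-274, 7), (-258, 24), (-254, 10), (-210, 16), (-206, 15), (-190, 19), (-186, 8), (-142, 5), (-138, 22), (-118, 22), (-70, 12), (-66, 8)]
side floor xends -350 [467.7 631.2]
side floor xends -310 [465.6 629. ]
side floor xends -270 [467
[... 807 characters left out ...]
, (-62, 10)]
scene ribs 550 [(-322, 5), (-274, 9), (-206, 7), (-202, 7), (-186, 6), (-182, 8), (-134, 11), (-114, 11), (-66, 8), (-62, 7)]
scene ribs 590 [(-326, 8), (-278, 6), (-274, 5), (-254, 7), (-250, 6), (-206, 5), (-202, 6), (-182, 6), (-134, 10), (-118, 5), (-114, 9), (-66, 8), (-62, 6)]
scene floor xends -350 [468.8 638.5]
scene floor xends -310 [465.6 639.1]
scene floor xends -270 [469.3 640.3]
scene floor xends -230 [469.8 640.9]
scene floor xends -190 [470.3 641. ]
scene floor xends -150 [472.  641.5]
scene floor xends -110 [471.3 643.4]
scene floor xends -70 [475.8 644.5]
plate ((544.0555419921875, -362.84979248046875), (21.50592803955078, 147.43785095214844), 88.81073760986328)
```

Add to h.py:
```python
def plan(x,y,tipz,deg,tip=73.):
    """row (tool axes) from present pose to fingertips at x,y,tipz, tool x along world heading deg, pointing down"""
    s=readout.sense(); A=rot(s['ee_rot']); p=np.array(s['eef_pos'])
    B=R.from_matrix(np.array([[np.cos(t),np.sin(t),0],[np.sin(t),-np.cos(t),0],[0,0,-1]])) if (t:=np.radians(deg)) is not None else 0
    d=A.inv().apply(np.array([x,y,tipz+tip])-p); r=(A.inv()*B).as_rotvec()
    print(np.round(d,1).tolist(),np.round(r,3).tolist(),'t',round(s['time_s'],2))
def bay(n,back):
    """world xy of point 'back' mm along bay x from bay origin"""
    u=np.array([np.cos(-.0205),np.sin(-.0205)]); v=np.array([-u[1],u[0]])
    o=np.array([552.8,-89.])+v*(-70*(n-1)); return o+u*back
```

Run:
```python
from h import *
print(ctrl.tip_extent, [bay(n,0) for n in (1,2,3,4)])
plan(439,115,120,191); plan(439,115,16,191)
```

```text
72.6 [array([552.8, -89. ]), array([ 551.36510051, -158.98529177]), array([ 549.93020102, -228.97058353]), array([ 548.49530152, -298.9558753 ])]
[-382.5, -280.9, 110.9] [0.0, 0.0, -0.504] t 1.1
[-382.5, -280.9, 214.9] [0.0, 0.0, -0.504] t 1.1
```

Units first: shifts go in units of 50 mm. So -382 mm is -7.64, -281 mm is -5.62.

Emit:
step_hand:
  increments:
    - [[-7.64, -5.62, 1.6], [0, 0, -0.504]]
    - [[-7.64, -5.62, 1.6], [0, 0, -0.504]]
    - [[-7.64, -5.62, 1.6], [0, 0, -0.504]]
    - [[-7.64, -5.62, 1.6], [0, 0, -0.504]]
    - [[-7.64, -5.62, 1.6], [0, 0, -0.504]]
    - [[-7.64, -5.62, 1.6], [0, 0, -0.504]]
    - [[-7.64, -5.62, 1.6], [0, 0, -0.504]]
    - [[-7.64, -5.62, 1.6], [0, 0, -0.504]]
  finger_gap: 1.0
  clamp_n: 60

```text
time_s: 1.9
eef_pos: [382.7, 192.2, 240.3]
ee_rot: [0.0, -0.096, 0.995, 0.0]
force: [0.4, 1.6, -0.5]
grip_width: 1.003
grip_force: 0.0
```

Run:
```python
from h import *
print(ctrl.tip_extent); plan(439,115,60,191)
```

```text
72.6
[-40.5, -86.5, 107.3] [0.0, 0.001, 0.0] t 1.9
```

Emit:
step_hand:
  increments:
    - [[-0.8, -1.72, 2], [0, 0, 0]]
    - [[-0.8, -1.72, 2], [0, 0, 0]]
    - [[-0.8, -1.72, 2], [0, 0, 0]]
    - [[-0.8, -1.72, 2], [0, 0, 0]]
    - [[-0.8, -1.72, 2], [0, 0, 0]]

```text
time_s: 2.4
eef_pos: [437.5, 117.2, 140.3]
ee_rot: [-0.0, -0.095, 0.995, 0.0]
force: [0.2, 0.6, -0.3]
grip_width: 0.999
grip_force: 0.0
```

Run:
```python
from h import *
plan(439,115,16,191)
c=cams.calibration('wrist');im,d=cams.capture('wrist');save('w1.png',im)
W=cloud('wrist',d,c); m=(W[...,2]>28)&(W[...,2]<40)&(im.max(-1)<120)
q=W[m];print(len(q),cv2.minAreaRect(q[:,:2].astype(np.float32)),np.nanmedian(q[:,2]))
```

```text
[-1.1, -2.4, 51.3] [0.0, -0.001, -0.001] t 2.4
13510 ((440.0809326171875, 139.52685546875), (325.19635009765625, 157.9363250732422), 86.24864196777344) 34.904357400939645
```

View pics/w1.png

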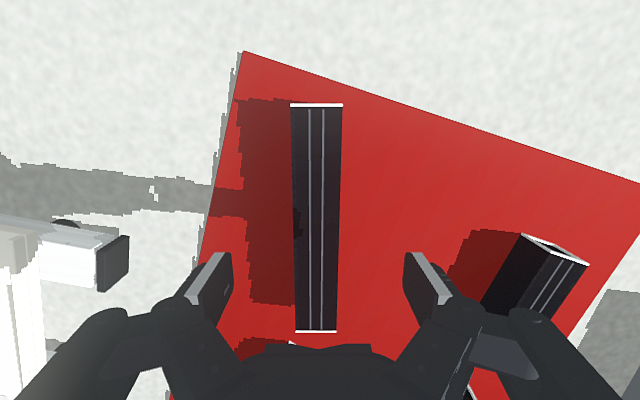

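The wrist view shows the 160 rail centred between the open fingers, column 290–343, rows 103–331, parallel to the tool x axis.

Add to h.py:
```python
def wrail(u=317,v=200,zr=(30,42)):
    c=cams.calibration('wrist');im,d=cams.capture('wrist');W=cloud('wrist',d,c)
    m=(W[...,2]>zr[0])&(W[...,2]<zr[1])
    k,l=cv2.connectedComponents(m.astype(np.uint8))
    q=W[(l==l[v,u])&m]; (c,s,a)=cv2.minAreaRect(q[:,:2].astype(np.float32))
    if s[0]<s[1]: s=s[::-1]; a+=90
    print('wrist rail',np.round(c,1),np.round(s,1),round((a+90)%180-90,1),np.median(q[:,2])); return im,W
```

Run:
```python
from h import *
wrail(); plan(439,115,16,191)
```

```text
wrist rail [439.4 116.8] [161.   30.1] 10.7 34.96369105485155
[-0.8, -3.1, 52.3] [-0.0, 0.002, 0.001] t 2.5
```

To row units: 52 mm is 1.04, -1 mm is -0.02.

Emit:
step_hand:
  increments:
    - [[-0.02, -0.02, 1.04], [0, 0, 0]]
    - [[-0.02, -0.02, 1.04], [0, 0, 0]]
    - [[-0.02, -0.02, 1.04], [0, 0, 0]]

```text
time_s: 2.8
eef_pos: [438.5, 117.0, 89.2]
ee_rot: [-0.0, -0.096, 0.995, 0.0]
force: [1.0, -0.7, 0.7]
grip_width: 1.005
grip_force: 0.0
```

Emit:
step_hand:
  increments:
    - [[0, 0, 0], [0, 0, 0]]
    - [[0, 0, 0], [0, 0, 0]]
    - [[0, 0, 0], [0, 0, 0]]
    - [[0, 0, 0], [0, 0, 0]]
    - [[0, 0, 0], [0, 0, 0]]
    - [[0, 0, 0], [0, 0, 0]]
  finger_gap: 0.0
  clamp_n: 60

```text
time_s: 3.4
eef_pos: [439.1, 116.5, 89.3]
ee_rot: [0.001, -0.096, 0.995, -0.0]
force: [-1.1, 0.9, 9.3]
grip_width: 0.332
grip_force: 60.3
```

Run:
```python
from h import *
print(ctrl.tip_extent); im,d=cams.capture('wrist');save('w2.png',im)
plan(439,115,16,191)
```

```text
72.6
[0.4, -1.5, 0.3] [-0.0, 0.001, 0.0] t 3.45
```

View pics/w2.png

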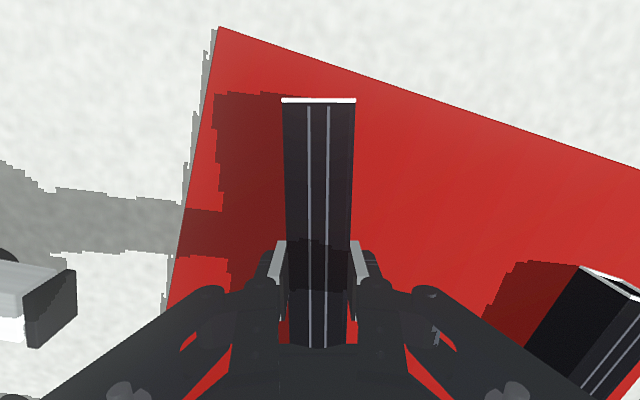

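Emit:
step_hand:
  increments:
    - [[0, 0, -1], [0, 0, 0]]
    - [[0, 0, -2], [0, 0, 0]]
    - [[0, 0, -3], [0, 0, 0]]
    - [[0, 0, -3], [0, 0, 0]]
    - [[0, 0, -3], [0, 0, 0]]

```text
time_s: 3.95
eef_pos: [438.6, 116.4, 238.8]
ee_rot: [0.001, -0.096, 0.995, -0.0]
force: [0.4, 0.2, -1.6]
grip_width: 0.339
grip_force: 59.9
```

Run:
```python
from h import *
x,y=bay(4,0); plan(x,y,167,178.8)
```

```text
[-28.5, -428.7, -1.0] [-0.0, 0.002, 0.213] t 3.95
```

Emit:
step_hand:
  increments:
    - [[-0.56, -8.58, 0], [0, 0, 0.213]]
    - [[-0.56, -8.58, 0], [0, 0, 0.213]]
    - [[-0.56, -8.58, 0], [0, 0, 0.213]]
    - [[-0.56, -8.58, 0], [0, 0, 0.213]]
    - [[-0.56, -8.58, 0], [0, 0, 0.213]]
    - [[-0.56, -8.58, 0], [0, 0, 0.213]]
    - [[-0.56, -8.58, 0], [0, 0, 0.213]]
    - [[-0.56, -8.58, 0], [0, 0, 0.213]]

```text
time_s: 4.75
eef_pos: [540.2, -272.2, 236.0]
ee_rot: [-0.002, 0.011, 1.0, 0.001]
force: [1.3, 0.0, -0.8]
grip_width: 0.336
grip_force: 59.9
```

Emit:
step_hand:
  increments:
    - [[0, -0.58, 0], [0, 0, 0]]
    - [[0, -0.58, 0], [0, 0, 0]]
    - [[0, -0.58, 0], [0, 0, 0]]

```text
time_s: 5.05
eef_pos: [539.3, -299.3, 236.1]
ee_rot: [-0.001, 0.011, 1.0, 0.001]
force: [-0.3, 0.9, -0.6]
grip_width: 0.331
grip_force: 60.0
```

Run:
```python
from h import *
x,y=bay(4,0); plan(x,y,67,178.8)
im,d=cams.capture('side');save('s1.png',cv2.resize(im[120:340,180:400],None,fx=2.7,fy=2.7))
im,d=cams.capture('wrist');save('w3.png',im)
```

```text
[-9.4, 0.3, 96.1] [0.003, -0.003, -0.001] t 5.05
```

View pics/s1.png

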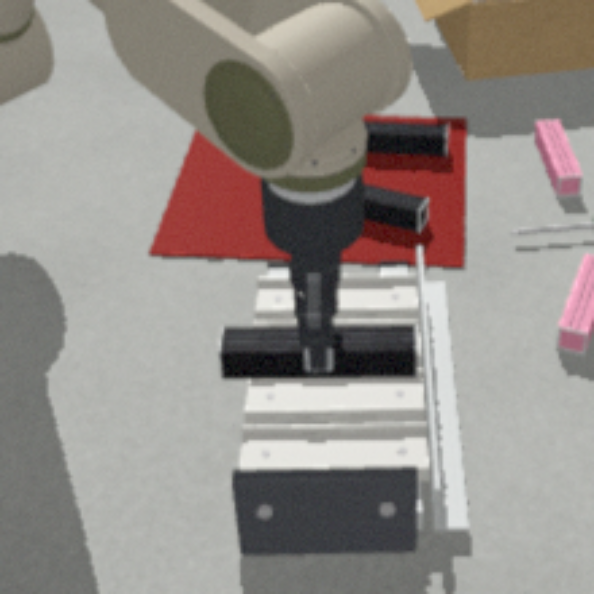

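View pics/w3.png

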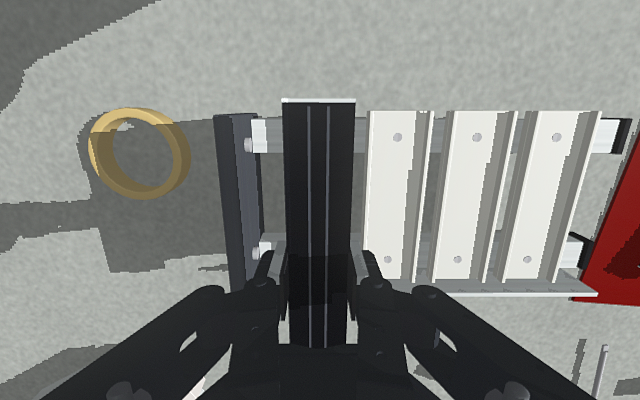

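The side crop shows the rail held above bay_4, finger ending near the rail's bottom edge (~372 of 377). I need that clearance over the ribs, so measure it.

Run:
```python
from h import *
im,d=cams.capture('side');W=cloud('side',d,cams.calibration('side'))
x0,y0=180,120
print(readout.sense()['eef_pos'])
for u in (275,290,295,297,299,301,310,320):
    print(u,[(v,W[v,u].round(0).astype(int).tolist(),im[v,u].tolist()) for v in range(246,264,2) if np.isfinite(W[v,u,0])])
```

```text
[ 539.92403899 -298.21990683  237.72221351]
275 [(246, [489, -303, 182], [62, 64, 66]), (248, [489, -310, 183], [74, 75, 77]), (250, [489, -312, 179], [28, 26, 29]), (252, [489, -310, 172], [24, 23, 31]), (254, [489, -313, 168], [24, 23, 29]), (256, [488, -312, 161], [24, 28, 24]), (258, [488, -314, 158], [30, 29, 31]), (260, [475, -204, 45], [132, 130, 128]), (262, [475, -208, 42], [156, 154, 150])]
290 [(246, [522, -305, 183], [66, 67, 69]), (248, [522, -311, 182], [72, 74, 72]), (250, [522, -312, 177], [30, 33, 29]), (252, [521, -313, 172], [23, 22, 29]), (254, [521, -312, 166], [18, 18, 20]), (256, [521, -313, 161], [16, 21, 22]), (258, [520, -313, 154], [41, 41, 43]), (260, [513, -209, 48], [147, 144, 140]), (262, [513, -214, 46], [216, 217, 212])]
295 [(246, [534, -344, 218], [49, 49, 56]), (248, [533, -325, 195], [40, 44, 45]), (250, [533, -325, 189], [51, 54, 55]), (252, [533, -328, 186], [55, 57, 61]), (254, [532, -326, 178], [62, 63, 66]), (256, [532, -319, 166], [91, 93, 93]), (258, [531, -312, 153], [38, 35, 40]), (260, [526, -206, 45], [141, 142, 139]), (262, [526, -216,
[... 1123 characters left out ...]
07, 183], [62, 62, 67]), (248, [565, -311, 181], [50, 50, 53]), (250, [565, -314, 177], [29, 29, 32]), (252, [565, -313, 171], [13, 15, 24]), (254, [564, -315, 167], [15, 19, 21]), (256, [564, -312, 158], [16, 12, 12]), (258, [564, -314, 154], [49, 47, 46]), (260, [564, -209, 46], [151, 150, 148]), (262, [564, -217, 46], [216, 215, 210])]
320 [(246, [587, -306, 181], [58, 56, 63]), (248, [586, -313, 182], [46, 47, 53]), (250, [586, -312, 175], [27, 25, 29]), (252, [586, -315, 171], [16, 16, 19]), (254, [586, -314, 165], [29, 26, 24]), (256, [586, -315, 159], [30, 27, 30]), (258, [586, -313, 152], [63, 65, 61]), (260, [590, -207, 43], [149, 150, 144]), (262, [589, -217, 45], [215, 213, 210])]
```

Pad tips end ~12 mm above the rail's underside (ribs are 8 mm), so it is safe to set down.

To row units: -9 mm is -0.18, 85 mm is 1.7.

Emit:
step_hand:
  increments:
    - [[-0.18, 0, 0.6], [0, 0, 0]]
    - [[-0.18, 0, 1.2], [0, 0, 0]]
    - [[-0.18, 0, 1.7], [0, 0, 0]]
    - [[-0.18, 0, 1.7], [0, 0, 0]]
    - [[-0.18, 0, 1.7], [0, 0, 0]]

```text
time_s: 5.7
eef_pos: [549.2, -299.1, 154.2]
ee_rot: [0.0, 0.01, 1.0, -0.0]
force: [1.3, -0.7, -0.1]
grip_width: 0.335
grip_force: 60.0
```

Run:
```python
from h import *
x,y=bay(4,0); plan(x,y,131-73,178.8)
c=cams.calibration('wrist');im,d=cams.capture('wrist');save('w4.png',im)
W=cloud('wrist',d,c)
m=(W[...,2]>60)&(W[...,2]<68)&(W[...,0]>600)&(W[...,0]<660)&(W[...,1]>-270); q=W[m]
for lo in (-260,-230,-200): 
    k=q[(q[:,1]>lo)&(q[:,1]<lo+20)]
    if len(k): print(lo,np.round(np.percentile(k,[2,50,98],axis=0),1).tolist())
m=(W[...,2]>50)&(W[...,2]<56)&(W[...,0]>480)&(W[...,0]<600)&(W[...,1]>-350);q=W[m]
h,e=np.histogram(q[:,1],bins=np.arange(-350,-40,2)); print([(int(a),int(b)) for a,b in zip(e,h) if b>20])
```

```text
[0.7, 0.1, 23.2] [-0.0, 0.0, 0.001] t 5.7
-260 [[632.8, -240.6, 62.5], [633.4, -240.4, 65.1], [634.6, -240.0, 65.9]]
[(-326, 68), (-324, 363), (-322, 389), (-320, 36), (-276, 158), (-274, 416), (-272, 293), (-256, 341), (-254, 571), (-252, 285), (-208, 51), (-206, 666), (-204, 667), (-202, 243), (-188, 76), (-186, 728), (-184, 674), (-182, 255), (-138, 130), (-136, 935), (-134, 731), (-132, 236), (-118, 146), (-116, 981), (-114, 680), (-112, 149)]
```

View pics/w4.png

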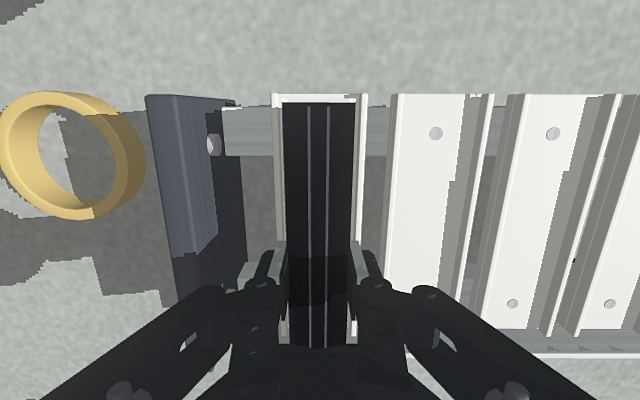

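The wrist view shows the rail centred in bay_4 between its ribs, near end inside the channel; the fence is ~1.5 mm nearer than assumed, so shift back a little.

```bash
sed -i 's/552.8,-89./551.3,-88.2/' h.py
```

Emit:
step_hand:
  increments:
    - [[0.04, 0, 0.2], [0, 0, 0]]
    - [[0.04, 0, 0.36], [0, 0, 0]]
    - [[0.04, 0, 0.44], [0, 0, 0]]
    - [[0.04, 0, 0.48], [0, 0, 0]]
    - [[0.04, 0, 0.48], [0, 0, 0]]

```text
time_s: 6.25
eef_pos: [546.9, -299.6, 130.4]
ee_rot: [0.0, 0.01, 1.0, -0.0]
force: [-4.3, 2.0, 6.8]
grip_width: 0.337
grip_force: 61.0
```

Emit:
step_hand:
  increments:
    - [[0, 0, 0], [0, 0, 0]]
    - [[0, 0, 0], [0, 0, 0]]
    - [[0, 0, 0], [0, 0, 0]]
  finger_gap: 0.55
  clamp_n: 60

```text
time_s: 6.55
eef_pos: [546.9, -299.5, 129.2]
ee_rot: [-0.0, 0.01, 1.0, 0.0]
force: [0.7, -0.6, 0.5]
grip_width: 0.554
grip_force: 0.0
```

To row units: -130 mm is -2.6, -90 mm is -1.8.

Emit:
step_hand:
  increments:
    - [[0, 0, -0.8], [0, 0, 0]]
    - [[0, 0, -1.8], [0, 0, 0]]
    - [[0, 0, -2.6], [0, 0, 0]]
    - [[0, 0, -2.6], [0, 0, 0]]

```text
time_s: 6.95
eef_pos: [548.1, -300.3, 265.6]
ee_rot: [0.004, 0.01, 1.0, -0.003]
force: [0.1, -0.3, -0.1]
grip_width: 0.55
grip_force: 0.0
```

Run:
```python
from h import *
im,W=wrail(317,180,(68,85)); plan(625,256,67,172)
```

```text
wrist rail [ 547.4 -299.3] [160.6  30.1] -1.5 76.02344518320518
[-65.6, 557.8, 120.4] [-0.003, 0.004, 0.119] t 7.0
```

To row units: 558 mm is 11.16, -65 mm is -1.3.

Emit:
step_hand:
  increments:
    - [[-1.3, 11.16, 0], [0, 0, 0.12]]
    - [[-1.3, 11.16, 0], [0, 0, 0.12]]
    - [[-1.3, 11.16, 0], [0, 0, 0.12]]
    - [[-1.3, 11.16, 0], [0, 0, 0.12]]
    - [[-1.3, 11.16, 0], [0, 0, 0.12]]
    - [[-1.3, 11.16, 0], [0, 0, 0.12]]
    - [[-1.3, 11.16, 0], [0, 0, 0.12]]
    - [[-1.3, 11.16, 0], [0, 0, 0.12]]
  finger_gap: 1.0

```text
time_s: 7.8
eef_pos: [601.0, 98.8, 257.7]
ee_rot: [-0.001, 0.07, 0.998, -0.0]
force: [-0.6, -0.5, 0.4]
grip_width: 1.002
grip_force: 0.0
```

Emit:
step_hand:
  increments:
    - [[0, 2.4, 0], [0, 0, 0]]
    - [[0, 3, 1.2], [0, 0, 0]]
    - [[0, 3, 2], [0, 0, 0]]
    - [[0, 3, 2], [0, 0, 0]]
    - [[0, 3, 2], [0, 0, 0]]
    - [[0, 3, 2], [0, 0, 0]]

```text
time_s: 8.4
eef_pos: [622.1, 245.2, 157.9]
ee_rot: [-0.001, 0.07, 0.998, -0.0]
force: [0.3, 0.5, 0.1]
grip_width: 1.0
grip_force: 0.0
```

Run:
```python
from h import *
plan(630.5,256,60,172); wrail()
```

```text
[-6.9, 11.9, 24.8] [-0.001, -0.002, -0.0] t 8.4
wrist rail [631.7 257. ] [130.8  30.1] -8.0 34.993147534013616
```

To row units: 69 mm is 1.38, -8 mm is -0.16.

Emit:
step_hand:
  increments:
    - [[-0.16, 0.26, 0.6], [0, 0, 0]]
    - [[-0.16, 0.26, 1.2], [0, 0, 0]]
    - [[-0.16, 0.26, 1.38], [0, 0, 0]]
    - [[-0.16, 0.26, 1.38], [0, 0, 0]]

```text
time_s: 8.85
eef_pos: [632.3, 256.0, 90.5]
ee_rot: [-0.0, 0.071, 0.997, -0.0]
force: [0.2, 0.7, 0.5]
grip_width: 0.997
grip_force: 0.0
```

Emit:
step_hand:
  increments:
    - [[0, 0, 0], [0, 0, 0]]
    - [[0, 0, 0], [0, 0, 0]]
    - [[0, 0, 0], [0, 0, 0]]
    - [[0, 0, 0], [0, 0, 0]]
    - [[0, 0, 0], [0, 0, 0]]
    - [[0, 0, 0], [0, 0, 0]]
  finger_gap: 0.0
  clamp_n: 60

```text
time_s: 9.45
eef_pos: [632.6, 257.1, 91.5]
ee_rot: [0.001, 0.07, 0.998, 0.0]
force: [-1.2, -0.4, 5.7]
grip_width: 0.335
grip_force: 60.9
```

Emit:
step_hand:
  increments:
    - [[0, 0, -1], [0, 0, 0]]
    - [[0, 0, -2], [0, 0, 0]]
    - [[0, 0, -3], [0, 0, 0]]
    - [[0, 0, -3], [0, 0, 0]]
    - [[0, 0, -3], [0, 0, 0]]

```text
time_s: 9.95
eef_pos: [632.2, 257.1, 240.9]
ee_rot: [0.001, 0.07, 0.998, 0.0]
force: [-0.2, -0.6, -2.1]
grip_width: 0.336
grip_force: 60.1
```

Run:
```python
from h import *
x,y=bay(3,16); plan(x,y,167,178.8)
```

```text
[-1.0, -490.3, 0.7] [0.0, 0.001, -0.12] t 9.95
```

Emit:
step_hand:
  increments:
    - [[-0.02, -9.8, 0], [0, 0, -0.12]]
    - [[-0.02, -9.8, 0], [0, 0, -0.12]]
    - [[-0.02, -9.8, 0], [0, 0, -0.12]]
    - [[-0.02, -9.8, 0], [0, 0, -0.12]]
    - [[-0.02, -9.8, 0], [0, 0, -0.12]]
    - [[-0.02, -9.8, 0], [0, 0, -0.12]]
    - [[-0.02, -9.8, 0], [0, 0, -0.12]]
    - [[-0.02, -9.8, 0], [0, 0, -0.12]]

```text
time_s: 10.75
eef_pos: [575.7, -140.8, 238.3]
ee_rot: [-0.002, 0.01, 1.0, 0.001]
force: [1.1, -1.1, -1.0]
grip_width: 0.332
grip_force: 60.1
```

Emit:
step_hand:
  increments:
    - [[0, -1.8, 0], [0, 0, 0]]
    - [[0, -1.8, 0], [0, 0, 0]]
    - [[0, -1.8, 0], [0, 0, 0]]
    - [[0, -1.8, 0], [0, 0, 0]]

```text
time_s: 11.15
eef_pos: [574.4, -229.4, 238.2]
ee_rot: [-0.002, 0.011, 1.0, 0.001]
force: [-0.1, 0.3, -0.8]
grip_width: 0.334
grip_force: 60.1
```

Run:
```python
from h import *
x,y=bay(3,16); plan(x,y,67,178.8)
```

```text
[9.7, 0.5, 98.3] [0.002, -0.003, -0.001] t 11.15
```

Emit:
step_hand:
  increments:
    - [[0.2, 0, 0.2], [0, 0, 0]]
    - [[0.2, 0, 1], [0, 0, 0]]
    - [[0.2, 0, 1.76], [0, 0, 0]]
    - [[0.2, 0, 1.76], [0, 0, 0]]
    - [[0.2, 0, 1.76], [0, 0, 0]]

```text
time_s: 11.65
eef_pos: [565.3, -228.0, 152.8]
ee_rot: [-0.0, 0.01, 1.0, 0.0]
force: [1.1, 0.7, -0.6]
grip_width: 0.334
grip_force: 60.1
```

Run:
```python
from h import *
x,y=bay(3,16); plan(x,y,132-73,178.8)
im,d=cams.capture('wrist');save('w5.png',im)
```

```text
[0.9, -0.6, 20.8] [0.001, -0.001, 0.001] t 11.65
```

View pics/w5.png

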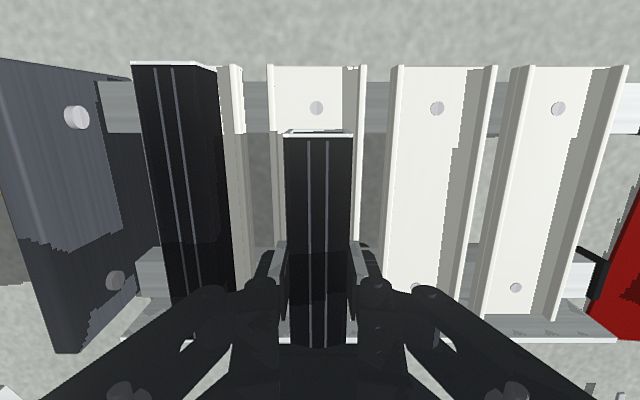

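The 160 rail lies in bay_4 (columns 135–235) and the 130 rail hangs centred over bay_3 (columns 283–353).

Emit:
step_hand:
  increments:
    - [[0.02, 0, 0.2], [0, 0, 0]]
    - [[0.02, 0, 0.34], [0, 0, 0]]
    - [[0.02, 0, 0.4], [0, 0, 0]]
    - [[0.02, 0, 0.44], [0, 0, 0]]
    - [[0.02, 0, 0.44], [0, 0, 0]]

```text
time_s: 12.2
eef_pos: [564.1, -228.9, 132.4]
ee_rot: [0.0, 0.01, 1.0, -0.0]
force: [-7.0, 3.9, 15.1]
grip_width: 0.333
grip_force: 62.1
```

Emit:
step_hand:
  increments:
    - [[0, 0, 0], [0, 0, 0]]
    - [[0, 0, 0], [0, 0, 0]]
    - [[0, 0, 0], [0, 0, 0]]
  finger_gap: 0.55
  clamp_n: 60

```text
time_s: 12.5
eef_pos: [564.0, -228.9, 130.2]
ee_rot: [0.0, 0.01, 1.0, 0.0]
force: [0.1, 0.6, 0.6]
grip_width: 0.547
grip_force: 0.0
```

Emit:
step_hand:
  increments:
    - [[0, 0, -0.8], [0, 0, 0]]
    - [[0, 0, -1.8], [0, 0, 0]]
    - [[0, 0, -2.6], [0, 0, 0]]
    - [[0, 0, -2.6], [0, 0, 0]]

```text
time_s: 12.9
eef_pos: [565.3, -229.6, 266.3]
ee_rot: [0.004, 0.01, 1.0, -0.003]
force: [0.1, 0.4, -0.5]
grip_width: 0.549
grip_force: 0.0
```

Run:
```python
from h import *
im,W=wrail(317,180,(68,85)); plan(609,106.5,67,155.5)
```

```text
wrist rail [ 563.4 -228.6] [130.3  30.2] -1.2 75.99614374719079
[-36.9, 336.9, 122.1] [-0.002, 0.005, 0.407] t 12.95
```

To row units: 100 mm is 2, 337 mm is 6.74.

Emit:
step_hand:
  increments:
    - [[-0.74, 6.74, 0], [0, 0, 0.407]]
    - [[-0.74, 6.74, 0], [0, 0, 0.407]]
    - [[-0.74, 6.74, 0], [0, 0, 0.407]]
    - [[-0.74, 6.74, 0], [0, 0, 0.407]]
    - [[-0.74, 6.74, 0], [0, 0, 0.407]]
    - [[-0.74, 6.74, 1.2], [0, 0, 0.407]]
    - [[-0.74, 6.74, 2], [0, 0, 0.407]]
    - [[-0.74, 6.74, 2], [0, 0, 0.407]]
  finger_gap: 1.0

```text
time_s: 13.75
eef_pos: [606.9, 109.4, 156.7]
ee_rot: [-0.002, 0.212, 0.977, -0.0]
force: [0.3, -0.5, 0.2]
grip_width: 1.005
grip_force: 0.0
```

Emit:
step_hand:
  increments:
    - [[0, 0, 0], [0, 0, 0]]
    - [[0, 0, 0], [0, 0, 0]]

```text
time_s: 13.95
eef_pos: [607.8, 107.1, 159.5]
ee_rot: [-0.001, 0.212, 0.977, -0.0]
force: [0.7, -0.6, 0.6]
grip_width: 0.995
grip_force: 0.0
```

Run:
```python
from h import *
plan(609,106.5,60,155.5); wrail()
```

```text
[-1.4, -0.0, 26.5] [-0.001, -0.002, 0.0] t 13.95
wrist rail [608.5 107.8] [100.9  30.1] -24.8 35.02867675403948
```

To row units: 70 mm is 1.4, 60 mm is 1.2.

Emit:
step_hand:
  increments:
    - [[0, 0.02, 0.7], [0, 0, 0]]
    - [[0, 0.02, 1.2], [0, 0, 0]]
    - [[0, 0.02, 1.4], [0, 0, 0]]
    - [[0, 0.02, 1.4], [0, 0, 0]]

```text
time_s: 14.4
eef_pos: [608.6, 107.3, 90.4]
ee_rot: [-0.0, 0.213, 0.977, -0.0]
force: [-0.3, 0.1, 0.0]
grip_width: 0.997
grip_force: 0.0
```

Emit:
step_hand:
  increments:
    - [[0, 0, 0], [0, 0, 0]]
    - [[0, 0, 0], [0, 0, 0]]
    - [[0, 0, 0], [0, 0, 0]]
    - [[0, 0, 0], [0, 0, 0]]
    - [[0, 0, 0], [0, 0, 0]]
    - [[0, 0, 0], [0, 0, 0]]
  finger_gap: 0.0
  clamp_n: 60

```text
time_s: 15.0
eef_pos: [608.9, 108.2, 91.3]
ee_rot: [0.001, 0.212, 0.977, 0.0]
force: [-0.6, 0.1, 5.9]
grip_width: 0.337
grip_force: 60.7
```

Emit:
step_hand:
  increments:
    - [[0, 0, -1], [0, 0, 0]]
    - [[0, 0, -2], [0, 0, 0]]
    - [[0, 0, -3], [0, 0, 0]]
    - [[0, 0, -3], [0, 0, 0]]
    - [[0, 0, -3], [0, 0, 0]]

```text
time_s: 15.5
eef_pos: [608.4, 108.2, 240.9]
ee_rot: [0.001, 0.212, 0.977, 0.0]
force: [0.1, -0.3, -0.7]
grip_width: 0.33
grip_force: 59.9
```

Run:
```python
from h import *
x,y=bay(2,31); plan(x,y,167,178.8)
```

```text
[-85.7, -254.4, 0.9] [0.0, 0.001, -0.407] t 15.5
```

To row units: -254 mm is -5.08, -86 mm is -1.72.

Emit:
step_hand:
  increments:
    - [[-1.72, -5.08, 0], [0, 0, -0.407]]
    - [[-1.72, -5.08, 0], [0, 0, -0.407]]
    - [[-1.72, -5.08, 0], [0, 0, -0.407]]
    - [[-1.72, -5.08, 0], [0, 0, -0.407]]
    - [[-1.72, -5.08, 0], [0, 0, -0.407]]
    - [[-1.72, -5.08, 0], [0, 0, -0.407]]
    - [[-1.72, -5.08, 0], [0, 0, -0.407]]

```text
time_s: 16.2
eef_pos: [580.3, -161.6, 238.1]
ee_rot: [-0.002, 0.012, 1.0, 0.001]
force: [-0.0, 0.4, -0.9]
grip_width: 0.332
grip_force: 59.9
```

Emit:
step_hand:
  increments:
    - [[0, 0, 0], [0, 0, 0]]
    - [[0, 0, 0], [0, 0, 0]]

```text
time_s: 16.4
eef_pos: [581.3, -157.4, 239.4]
ee_rot: [-0.001, 0.01, 1.0, 0.001]
force: [-0.0, 0.5, -0.8]
grip_width: 0.336
grip_force: 59.9
```

Run:
```python
from h import *
x,y=bay(2,31); plan(x,y,79,178.8)
```

```text
[0.3, -1.5, 87.4] [0.001, -0.002, 0.001] t 16.4
```

To row units: 87 mm is 1.74, 70 mm is 1.4.

Emit:
step_hand:
  increments:
    - [[0, -0.02, 0.8], [0, 0, 0]]
    - [[0, -0.02, 1.4], [0, 0, 0]]
    - [[0, -0.02, 1.74], [0, 0, 0]]
    - [[0, -0.02, 1.74], [0, 0, 0]]
    - [[0, -0.02, 1.74], [0, 0, 0]]

```text
time_s: 16.9
eef_pos: [581.7, -158.9, 153.9]
ee_rot: [0.0, 0.01, 1.0, -0.0]
force: [0.2, -0.1, -0.5]
grip_width: 0.335
grip_force: 59.9
```

Run:
```python
from h import *
x,y=bay(2,31); plan(x,y,132-73,178.8)
```

```text
[0.8, 0.0, 21.9] [-0.0, 0.0, 0.001] t 16.9
```

Emit:
step_hand:
  increments:
    - [[0.02, 0, 0.2], [0, 0, 0]]
    - [[0.02, 0, 0.34], [0, 0, 0]]
    - [[0.02, 0, 0.4], [0, 0, 0]]
    - [[0.02, 0, 0.44], [0, 0, 0]]
    - [[0.02, 0, 0.44], [0, 0, 0]]

```text
time_s: 17.4
eef_pos: [580.3, -159.6, 132.3]
ee_rot: [0.0, 0.01, 1.0, -0.0]
force: [-3.2, 1.2, 5.9]
grip_width: 0.337
grip_force: 60.7
```

Emit:
step_hand:
  increments:
    - [[0, 0, 0], [0, 0, 0]]
    - [[0, 0, 0], [0, 0, 0]]
    - [[0, 0, 0], [0, 0, 0]]
  finger_gap: 0.55
  clamp_n: 60

```text
time_s: 17.7
eef_pos: [580.3, -159.6, 131.3]
ee_rot: [0.0, 0.01, 1.0, -0.0]
force: [-0.2, 0.4, -0.4]
grip_width: 0.549
grip_force: 0.0
```

Emit:
step_hand:
  increments:
    - [[0, 0, -0.8], [0, 0, 0]]
    - [[0, 0, -1.8], [0, 0, 0]]
    - [[0, 0, -2.6], [0, 0, 0]]
    - [[0, 0, -2.6], [0, 0, 0]]

```text
time_s: 18.1
eef_pos: [581.6, -160.2, 267.4]
ee_rot: [0.005, 0.01, 1.0, -0.002]
force: [-0.1, -0.8, -0.4]
grip_width: 0.552
grip_force: 0.0
```

Run:
```python
from h import *
im,W=wrail(317,190,(68,85)); plan(459.5,281,67,172.5)
```

```text
wrist rail [ 580.5 -159.2] [100.5  30. ] -1.2 75.99784641845719
[131.1, 438.5, 122.3] [-0.002, 0.005, 0.11] t 18.15
```

Emit:
step_hand:
  increments:
    - [[2.62, 8.76, 0], [0, 0, 0.11]]
    - [[2.62, 8.76, 0], [0, 0, 0.11]]
    - [[2.62, 8.76, 0], [0, 0, 0.11]]
    - [[2.62, 8.76, 0], [0, 0, 0.11]]
    - [[2.62, 8.76, 0], [0, 0, 0.11]]
    - [[2.62, 8.76, 0], [0, 0, 0.11]]
    - [[2.62, 8.76, 0], [0, 0, 0.11]]
    - [[2.62, 8.76, 0], [0, 0, 0.11]]
  finger_gap: 1.0

```text
time_s: 18.95
eef_pos: [472.4, 227.7, 260.0]
ee_rot: [-0.001, 0.065, 0.998, -0.0]
force: [0.9, 0.7, 0.2]
grip_width: 1.0
grip_force: 0.0
```

Emit:
step_hand:
  increments:
    - [[0.16, 1, 0.8], [0, 0, 0]]
    - [[0.16, 1, 1.8], [0, 0, 0]]
    - [[0.16, 1, 2], [0, 0, 0]]
    - [[0.16, 1, 2], [0, 0, 0]]
    - [[0.16, 1, 2], [0, 0, 0]]

```text
time_s: 19.45
eef_pos: [472.4, 276.4, 161.4]
ee_rot: [-0.0, 0.065, 0.998, -0.0]
force: [0.6, -0.4, 0.5]
grip_width: 0.999
grip_force: 0.0
```

Run:
```python
from h import *
plan(459.5,281,16,172.5); wrail(317,210)
```

```text
[13.3, 2.9, 72.4] [-0.0, -0.001, -0.0] t 19.45
wrist rail [459.2 283.3] [70.6 30.1] -8.2 34.98170649078983
```

To row units: 5 mm is 0.1, 72 mm is 1.44.

Emit:
step_hand:
  increments:
    - [[0.28, 0.1, 0.7], [0, 0, 0]]
    - [[0.28, 0.1, 1.2], [0, 0, 0]]
    - [[0.28, 0.1, 1.44], [0, 0, 0]]
    - [[0.28, 0.1, 1.44], [0, 0, 0]]

```text
time_s: 19.9
eef_pos: [459.3, 283.0, 89.3]
ee_rot: [-0.0, 0.066, 0.998, -0.0]
force: [-0.5, -0.4, 0.0]
grip_width: 1.002
grip_force: 0.0
```

Emit:
step_hand:
  increments:
    - [[0, 0, 0], [0, 0, 0]]
    - [[0, 0, 0], [0, 0, 0]]
    - [[0, 0, 0], [0, 0, 0]]
    - [[0, 0, 0], [0, 0, 0]]
    - [[0, 0, 0], [0, 0, 0]]
    - [[0, 0, 0], [0, 0, 0]]
  finger_gap: 0.0
  clamp_n: 60

```text
time_s: 20.5
eef_pos: [459.5, 283.5, 90.2]
ee_rot: [0.001, 0.065, 0.998, 0.0]
force: [-1.2, -1.1, 5.9]
grip_width: 0.336
grip_force: 60.9
```

Emit:
step_hand:
  increments:
    - [[0, 0, -1], [0, 0, 0]]
    - [[0, 0, -2], [0, 0, 0]]
    - [[0, 0, -3], [0, 0, 0]]
    - [[0, 0, -3], [0, 0, 0]]
    - [[0, 0, -3], [0, 0, 0]]

```text
time_s: 21.0
eef_pos: [459.0, 283.4, 239.9]
ee_rot: [0.001, 0.065, 0.998, 0.0]
force: [0.5, 1.4, -1.3]
grip_width: 0.334
grip_force: 60.1
```

Run:
```python
from h import *
x,y=bay(1,46); plan(x,y,167,178.8)
```

```text
[-185.7, -351.3, -0.1] [0.001, 0.001, -0.11] t 21.0
```

To row units: -351 mm is -7.02, -186 mm is -3.72.

Emit:
step_hand:
  increments:
    - [[-3.72, -7.02, 0], [0, 0, -0.11]]
    - [[-3.72, -7.02, 0], [0, 0, -0.11]]
    - [[-3.72, -7.02, 0], [0, 0, -0.11]]
    - [[-3.72, -7.02, 0], [0, 0, -0.11]]
    - [[-3.72, -7.02, 0], [0, 0, -0.11]]
    - [[-3.72, -7.02, 0], [0, 0, -0.11]]
    - [[-3.72, -7.02, 0], [0, 0, -0.11]]
    - [[-3.72, -7.02, 0], [0, 0, -0.11]]

```text
time_s: 21.8
eef_pos: [597.5, -91.1, 237.1]
ee_rot: [-0.002, 0.011, 1.0, 0.001]
force: [-0.2, -0.5, -1.0]
grip_width: 0.332
grip_force: 60.1
```

Emit:
step_hand:
  increments:
    - [[0, 0, 0], [0, 0, 0]]
    - [[0, 0, 0], [0, 0, 0]]

```text
time_s: 22.0
eef_pos: [597.2, -89.6, 237.0]
ee_rot: [-0.002, 0.011, 1.0, 0.001]
force: [-0.3, 0.5, -0.1]
grip_width: 0.337
grip_force: 60.1
```

Run:
```python
from h import *
x,y=bay(1,46); plan(x,y,79,178.8)
```

```text
[-0.4, 0.3, 85.0] [0.001, -0.004, -0.002] t 22.0
```

Units first: shifts go in units of 50 mm. So 40 mm is 0.8, 85 mm is 1.7.

Emit:
step_hand:
  increments:
    - [[0, 0, 0.8], [0, 0, 0]]
    - [[0, 0, 1.4], [0, 0, 0]]
    - [[0, 0, 1.7], [0, 0, 0]]
    - [[0, 0, 1.7], [0, 0, 0]]
    - [[0, 0, 1.7], [0, 0, 0]]

```text
time_s: 22.5
eef_pos: [597.6, -88.0, 154.5]
ee_rot: [-0.0, 0.01, 1.0, 0.0]
force: [-0.4, 0.0, -0.0]
grip_width: 0.334
grip_force: 60.1
```

Run:
```python
from h import *
x,y=bay(1,46); plan(x,y,132-73,178.8)
im,d=cams.capture('wrist');save('w6.png',im)
```

```text
[0.3, -1.1, 22.5] [0.0, -0.0, 0.001] t 22.5
```

View pics/w6.png

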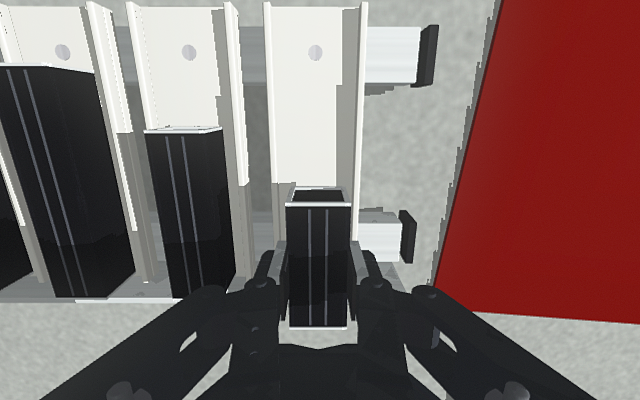

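The 70 rail hangs centred over bay_1 (columns 286–351); the others are in place to its left.

To row units: -1 mm is -0.02, 1 mm is 0.02.

Emit:
step_hand:
  increments:
    - [[0.02, -0.02, 0.2], [0, 0, 0]]
    - [[0.02, -0.02, 0.34], [0, 0, 0]]
    - [[0.02, -0.02, 0.4], [0, 0, 0]]
    - [[0.02, -0.02, 0.45], [0, 0, 0]]
    - [[0.02, -0.02, 0.45], [0, 0, 0]]

```text
time_s: 23.05
eef_pos: [596.6, -89.9, 131.7]
ee_rot: [-0.0, 0.01, 1.0, 0.0]
force: [-0.3, -1.0, 0.1]
grip_width: 0.337
grip_force: 60.2
```

Emit:
step_hand:
  increments:
    - [[0, 0, 0], [0, 0, 0]]
    - [[0, 0, 0], [0, 0, 0]]
    - [[0, 0, 0], [0, 0, 0]]
  finger_gap: 0.55
  clamp_n: 60

```text
time_s: 23.35
eef_pos: [596.7, -89.9, 132.0]
ee_rot: [0.0, 0.01, 1.0, -0.0]
force: [-0.3, 0.4, 0.3]
grip_width: 0.547
grip_force: 0.0
```

Emit:
step_hand:
  increments:
    - [[0, 0, -0.8], [0, 0, 0]]
    - [[0, 0, -1.8], [0, 0, 0]]
    - [[0, 0, -2.6], [0, 0, 0]]
    - [[1.2, 0, -3.4], [0, 0, 0]]
    - [[2, 0, -3.4], [0, 0, 0]]
    - [[2, 0, -3.4], [0, 0, 0]]
    - [[2, 0, -3.4], [0, 0, 0]]

```text
time_s: 24.05
eef_pos: [496.1, -87.8, 302.8]
ee_rot: [0.001, 0.011, 1.0, -0.0]
force: [0.1, -0.2, -0.8]
grip_width: 0.549
grip_force: 0.0
```

Run:
```python
from h import *
c=cams.calibration('wrist');im,d=cams.capture('wrist');save('w7.png',im);W=cloud('wrist',d,c)
m=((W[...,2]>70)&(W[...,2]<82)&(im.max(-1)<255)).astype(np.uint8)
k,l=cv2.connectedComponents(m)
for j in range(1,k):
    q=W[l==j]
    if len(q)>800: print(np.round(cv2.minAreaRect(q[:,:2].astype(np.float32))[0],1),cv2.minAreaRect(q[:,:2].astype(np.float32))[1:],np.median(q[:,2]).round(1))
m=(W[...,2]>60)&(W[...,2]<68)&(W[...,0]>615)&(W[...,0]<660);q=W[m]
for lo in range(-330,-40,35):
    k=q[(q[:,1]>lo)&(q[:,1]<lo+20)]
    if len(k): print(lo,len(k),np.round(np.percentile(k,[2,50,98],axis=0)[:,0],1).tolist())
print([bay(n,0).round(1) for n in (1,2,3,4)])
s0=cams.capture('side');save('s2.png',s0[0]); t=cams.trace('screw_tub','side'); print(t[0]['bbox'],readout.sense()['time_s'])
```

```text
[ 546.8 -299.3] ((32.11420440673828, 160.37416076660156), 88.43006896972656) 76.2
[ 540.5 -358.4] ((150.12066650390625, 12.994148254394531), 2.709207057952881) 76.1
[ 562.9 -228.6] ((31.4024658203125, 130.13223266601562), 88.6047134399414) 76.1
[ 554.4 -158.8] ((30.567705154418945, 48.73394775390625), 88.98592376708984) 76.1
[596.5 -89.6] ((29.691064834594727, 71.50550079345703), 88.23749542236328) 76.1
-330 47 [631.2, 633.4, 635.6]
-295 114 [616.0, 632.7, 636.1]
-225 40 [615.4, 624.2, 635.5]
-155 59 [625.9, 636.5, 639.5]
-120 62 [635.7, 637.1, 640.0]
-85 51 [636.6, 638.3, 640.9]
-50 78 [637.4, 638.5, 641.5]
[array([551.3, -88.2]), array([ 549.9, -158.2]), array([ 548.4, -228.2]), array([ 547. , -298.2])]
[287.6, 129.6, 309.6, 150.1] 24.2
```

View pics/w7.png

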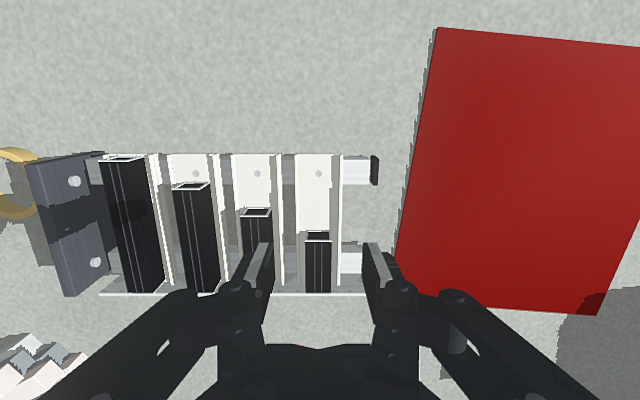

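View pics/s2.png

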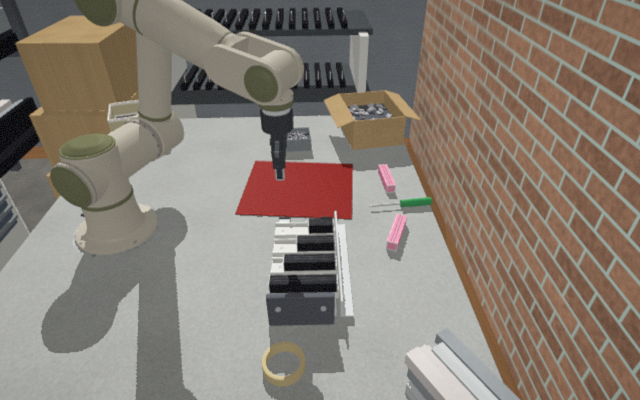

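All four rails lie in their channels, bay_4 to bay_1 by length, each about 5 mm short of the fence. The tub has not moved and the gripper is clear, so I'm handing in.

```bash
python3 -c "
from rig import order; print(order.finish_job())"
```

```text
the job is handed in; nothing more can be done
None
```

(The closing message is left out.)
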